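Set the dose selector to double

ROBOT

A 6-joint arm with a two-finger parallel gripper is mounted at the origin on a cart in front of the work surface, level with it; the furniture and walls round the work are solid. World frame = base frame: x ahead of the robot, y to its left, z up, the work surface at z = 0. Lengths are in mm, angles in degrees, forces in N, time in s.
With the tool pointing down it reaches from about 375 to 925 mm from the base axis. Payload 5.7 kg.
Tool frame: the origin (TCP) lies on the centre line of the jaws, within the pads' length; the fingertips stand 19 mm ahead of it and the grasp point (between the pads) is the TCP; z points along the fingers, y is the line along which they close (so a half turn about z gives the same grasp; the last joint's range is limited). The gripper opens to 85 mm and grips with 20 to 120 N. Pads are 22 mm wide; open, the fingers measure 114 mm over their backs; the gripper's body (76 mm by 85 mm) begins 54 mm behind the grasp point. The pads swing forward as they close: fully open they stand 13 mm farther back than shut.
Start: joints at [67.661, 20.558, 86.54, -0, 72.909, -6.595], TCP at [162.807, 577.46, 250.267] pointing down, gripper open.
Joint ranges: [-170.27, 170.27], [-57.76, 135], [12.27, 136.19], [-55.21, 235.2], [11.17, 155.16], [-170.74, 170.74]. Speed limits (degrees/s): [136.94, 136.94, 180, 180, 180, 180].

INTERFACE

Orientations are given as a 3x3 rotation matrix whose columns are the frame's x, y, z axes.
In Python, from station import telemetry, cams, order gives the robot as it stands.
- The arm moves only by the tool jog_arm, never from a script. Its argument "deltas" is a list of rows, each a list of 4 numbers: the shift along the tool's x, y, z in mm, then the turn about the tool's z in rad. A call has 1 to 20 rows; each row shifts and turns the commanded pose from where the row before left it, along the tool's axes as they then stand; what a row does not reach is not made up. A row lasts 1/10 s, in which the tool goes at most 50 mm and 8.59 degrees, less where a joint would pass 70% of its speed; a pose out of reach is approached as far as the arm can. A call is refused whole if a number of a shift passes 50 or a number of a turn 0.15, either way. A call with a gripper value outside its range is refused whole. "fingers" is the opening, from 0 (shut) to 1 (fully open), set as the call begins (left out, the last holds). The fingers move at their own pace and stop on an object; "grip_force" is the grip in N (left out, the last holds). Time passes only in rows, so rows that do not move let the fingers close. It gives the time, the measured TCP pose, the force, the opening and the grip force at its end, in the units of the state.
- telemetry.observe(): the state, without advancing time (a new reading comes with each control period).
- cams.grab_frame(name): name is "side" or "top"; returns a dict with "frame" (384x512x3 uint8, red, green, blue), "fx", "fy", "cx", "cy" (pixels), "cam_to_world" (4x4, takes a point from camera to world coordinates). Camera axes: x right, y down, z forward; pixel columns grow to the right and rows downward; lengths in mm; the calibration is good to about 2 mm. A picture is of the moment at which its call begins. There is no depth.
- order.job_done(): hands the job in; it is judged then, once.
The state is a dict: "clock": time; "q": joint angles; "qvel": joint speeds; "effort": joint torques, N m; "tcp_pos": TCP position; "orientation": TCP orientation; "ft_force": force on the tool from outside, world axes, zero at the start; "moment": the same for the moment, N m; "width": finger opening in mm; "finger_force": force on a finger pad.
Only numpy, scipy, OpenCV 4.12 (cv2) and the standard library are available. Lean on these libraries where they do the work, as an engineer would, in place of code of your own. Each camera call takes 0.05 s, during which the arm holds its last target. There are 200 camera calls.

TASK

The dose unit stands at its middle, off setting. Set it to the double dose: pull the sprung knob straight up out of its notch, turn it to the round cap with two domes (the other cap, with one dome, is the single dose) and let it drop fully home into the notch there. That notch may lie a little before or beyond its cap, so feel for it and never force the knob against a notch wall or its upper stop; leave the cup, the dosing cup and the glass where they stand.

Things in the scene. Friction and masses are not known exactly. Their poses are not given: they have to be found in the camera images.
- dose_unit: Low square box of brushed metal, fixed to the worktop, 150 x 150 mm, its flat deck 60 mm high. Origin: centre of its underside, on the knob's vertical axis. Its -x side faces the robot, within about 20 degrees; z up.
- selector_knob: Black wing knob amid the deck: round skirt 80 mm across, 11 mm high; on it an upright wing 14 mm thick, 52 mm long along the knob's x, its top 44 mm above the origin. Origin on the turning axis at the skirt's underside, 63 mm above the worktop when seated. Pointer at the knob's -x. It starts in the middle notch, x along the unit's x; turns about z, 100 degrees either way.
- knob_stem (a joint): How far the knob is pulled up, m: 0 seated in a notch; above 0.0065 its pin clears the notch; hard stop at 0.011. A spring pulls it down with 4.5 N at 0, 0.18 N more per mm; the drop is damped. Let go between notches, it rests on a smooth land at about 0.0058, keeps its angle and can be turned there by light pushes on the wing; over a notch it drops by itself if the grip lets it slide.
- knob_grip (a point): Point on the knob's axis in the wing, 34 mm above the knob's origin, 10 mm below the wing's top: pinch the wing here, across its thickness (knob's y), from above.
- knob_pointer (a point): Tip of the small light pointer on the skirt, 44 mm from the axis. Notches: the middle one and one near each cap, no others. A hidden pin 35 mm from the axis drops into them, with about 2 degrees of play either way; it bears at most 18 N against a wall or the land (about 0.6 N m on the knob), as does the upper stop.
- cap_double: Round flat metal cap on the deck, 22 mm across, 3 mm high, with TWO small black domes: the double dose. Fixed 60 mm from the knob's axis, 62 degrees to one side of the unit's -x direction; which side varies. Origin: centre of its underside. Its notch lies up to 17 degrees before or beyond the cap's direction; exactly where is hidden.
- cap_single: The same cap with ONE dome: the single dose; 62 degrees to the other side.
- cup: Espresso cup, 60 mm across, 49 mm high, loose beside the unit; leave it. Origin: centre of its underside.
- dosing_cup: Metal dosing cup, 58 mm across, 50 mm high, loose beside the unit; leave it. Origin: centre of its underside.
- shot_glass: Shot glass, 49 mm across, 62 mm high, loose behind the unit; leave it. Origin: centre of its underside.
Mind the look-alikes: they are no part of the job. What is shaped like the dose_unit but blue or yellow is not meant.

How it is judged:
By the outcome, as a careful person would: the job done as asked, in the order asked, and still so for the second after the job is handed in, with the robot touching nothing.
It also fails if it takes over 54 s, if anything falls off the work surface, if the arm or the gripper's body presses on something with over 40 N, if the wrist force passes 120 N, or if a joint passes its speed limit or range.

## Working session

There is one attempt and no reset: what is moved stays moved. The work goes in short steps, Python scripts to look and compute and a tool call to move; the robot and the scene stay as the last step left them, time stands still between calls to the robot, and variables do not carry over. Pictures are saved under pics/ and viewed, at most 10 in all, crops included, and the job is handed in when it is done.

Besides the shell and the picture viewer there is one more tool, called after ">>>" as a command line: name --pt "numbers of a row" for each row, then --argument value for the rest. jog_arm: Moves the arm, as the interface text tells. Its arguments: {"type":"object","properties":{"deltas":{"type":"array"},"fingers":{"type":"number"},"grip_force":{"type":"number"}},"required":["deltas"]}

```bash
mkdir -p pics; ls
python3 - <<'E'
from station import telemetry,cams
import cv2,numpy as np,pickle
fr={n:cams.grab_frame(n) for n in("top","side")}
pickle.dump(fr,open('f0.pkl','wb'))
for n in fr:
    cv2.imwrite(f'pics/{n}0.png',cv2.resize(fr[n]['frame'][:,:,::-1],(800,600),interpolation=cv2.INTER_CUBIC))
    print(n,fr[n]['fx'],fr[n]['cx'],fr[n]['cy'],np.round(fr[n]['cam_to_world'],3).tolist())
s=telemetry.observe();print(s)
E
```

```text
pics
top 352.83068233774816 253.07897298388883 190.93540958612755 [[-0.029, -0.991, 0.133, 501.44], [-1.0, 0.03, 0.004, -59.738], [-0.008, -0.133, -0.991, 1018.858], [0.0, 0.0, 0.0, 1.0]]
side 459.6425524266527 257.52039524126906 188.54002327918695 [[0.99, -0.054, 0.131, 431.66], [-0.142, -0.407, 0.903, -1168.274], [0.005, -0.912, -0.41, 617.425], [0.0, 0.0, 0.0, 1.0]]
{'clock': 0.1, 'q': array([ 6.76582897e+01,  2.05935461e+01,  8.65940339e+01,  9.55725422e-04,
        7.29101508e+01, -6.59437263e+00]), 'qvel': array([-0.00893508, -0.02874926, -0.10990498,  0.03404923,  0.05943059,
        0.03690446]), 'effort': array([ 2.37782001e-05, -5.28651273e+01, -2.79351604e+01,  3.03799379e-05,
        5.18148343e-03, -3.16805632e-06]), 'tcp_pos': array([162.60515158, 576.92047872, 249.5320715 ]), 'orientation': array([[-9.62466444e-01,  2.71399898e-01, -6.63142571e-04],
       [ 2.71400626e-01,  9.62465184e-01, -1.57161816e-03],
       [ 2.11714627e-04, -1.69260705e-03, -9.99998545e-01]]), 'ft_force': array([-0.2075153 , -0.29174839,  0.04812238]), 'moment': array([-0.03883011, -0.0304995 ,  0.05326703]), 'finger_force': 0.0, 'width': 85.45949662467675}
```

View pics/top0.png

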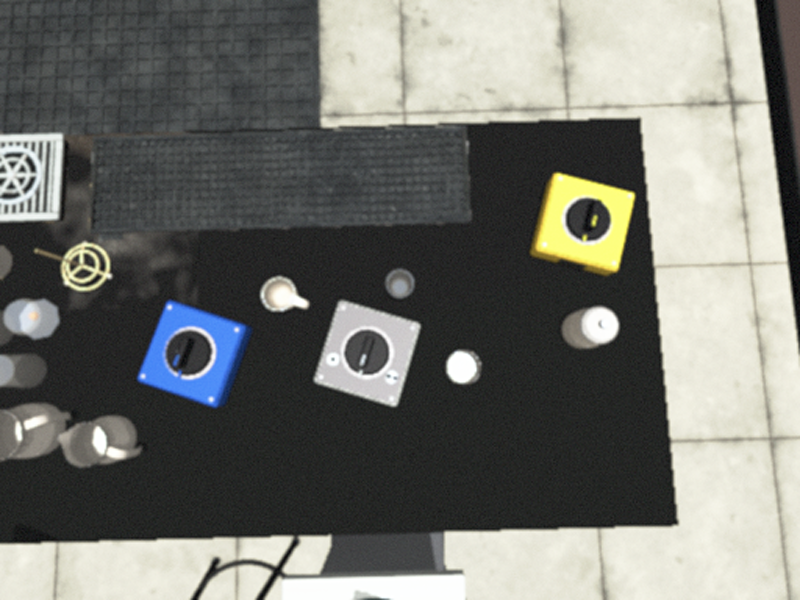

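View pics/side0.png

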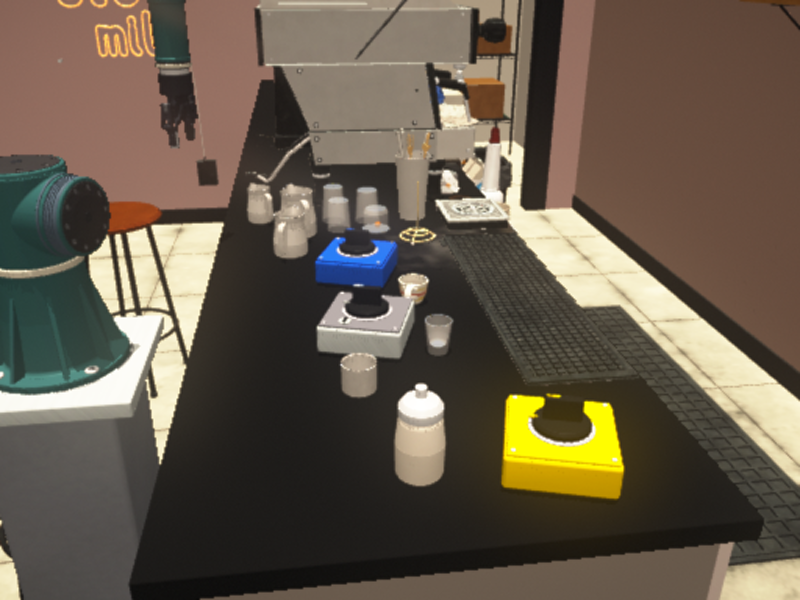

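The top view shows three units: blue at (190,353), yellow at (588,220) and brushed metal at (367,352). Only the metal one fits, because blue and yellow are excluded. Its caps are at about (333,358) and (392,377), so I'll enlarge those to confirm which is which.

```bash
cat > h.py <<'E'
import numpy as np,cv2
from station import cams,telemetry
def ray(f,u,v):
    T=f['cam_to_world'];d=T[:3,:3]@np.array([(u-f['cx'])/f['fx'],(v-f['cy'])/f['fy'],1]);return T[:3,3],d
def plane(f,u,v,z):
    o,d=ray(f,u,v);return o+d*(z-o[2])/d[2]
def tri(fa,a,fb,b):
    o1,d1=ray(fa,*a);o2,d2=ray(fb,*b)
    d1=d1/np.linalg.norm(d1);d2=d2/np.linalg.norm(d2)
    s=np.linalg.lstsq(np.c_[d1,-d2],o2-o1,rcond=None)[0]
    p,q=o1+s[0]*d1,o2+s[1]*d2
    return (p+q)/2,np.linalg.norm(p-q)
def avg(n,k=6):
    fs=[cams.grab_frame(n) for _ in range(k)];f=fs[0];f['frame']=np.mean([x['frame'] for x in fs],0).round().astype(np.uint8);return f
E
python3 - <<'E'
from h import *;import pickle
t=avg('top');s=avg('side');pickle.dump((t,s),open('f1.pkl','wb'))
a=t['frame'][182:268,190:280];b=s['frame'][170:235,195:275]
A=cv2.resize(a[:,:,::-1],None,fx=6,fy=6,interpolation=cv2.INTER_CUBIC)   #540x516
cv2.imwrite('pics/ct.png',A)
cv2.imwrite('pics/cs.png',cv2.resize(b[:,:,::-1],None,fx=8,fy=8,interpolation=cv2.INTER_CUBIC))
E
```

```text
(no output)
```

View pics/ct.png

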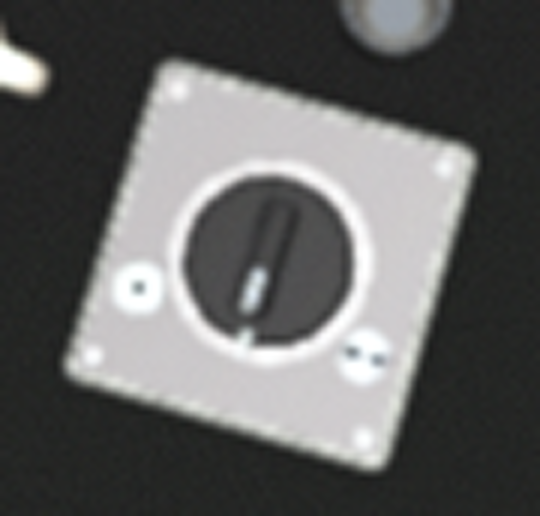

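View pics/cs.png

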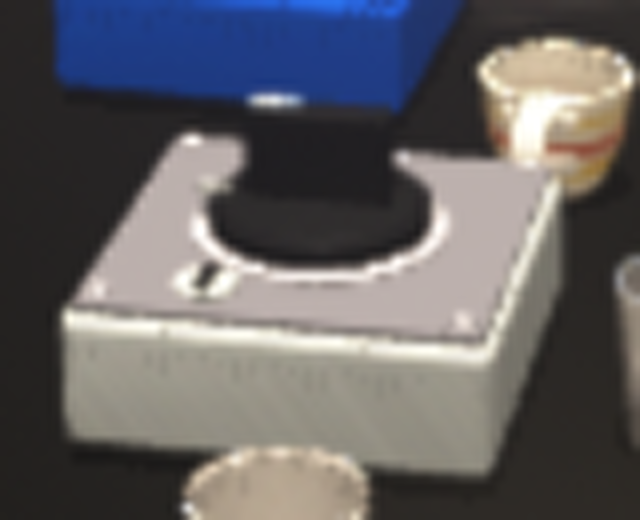

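The enlarged crop confirms it: the cap at (364,355) has two domes, so that is the double dose, on the world −y side. The cap at (138,288) has one dome. The knob pointer is at (245,337). Next I'll measure positions with colour masks and triangulation.

Run:
```python
from h import *;import pickle
t,s=pickle.load(open('f1.pkl','rb'))
T=lambda x,y:(190+(x+.5)/6-.5,182+(y+.5)/6-.5)
S=lambda x,y:(195+(x+.5)/8-.5,170+(y+.5)/8-.5)
for n,a,b in[('scr-x-y',(363,438),(97,288)),('scr+x-y',(446,165),(463,321)),('scr-x+y',(93,355),(192,140)),('capD',(364,355),(208,279)),('bar',(255,289),(275,100))]:
    p,e=tri(t,T(*a),s,S(*b));print(n,p.round(1),round(e,1))
# deck plane from top: mask of light pixels in crop
a=cv2.resize(t['frame'][182:268,190:280],None,fx=6,fy=6,interpolation=cv2.INTER_CUBIC)
g=cv2.cvtColor(a,cv2.COLOR_RGB2GRAY)
cs,_=cv2.findContours((g>125).astype(np.uint8),cv2.RETR_CCOMP,cv2.CHAIN_APPROX_NONE)
for c in sorted(cs,key=cv2.contourArea)[::-1][:3]:
    r=cv2.minAreaRect(c);print(cv2.contourArea(c),r)
    z=60 if cv2.contourArea(c)>40000 else 68
    q=[plane(t,*T(*k),z)[:2] for k in cv2.boxPoints(r)];print(np.round(np.mean(q,0),1),np.round(q,1).tolist(),[np.degrees(np.arctan2(*(q[(i+1)%4]-q[i])[::-1])).round(1) for i in range(4)],[np.linalg.norm(q[(i+1)%4]-q[i]).round(1) for i in range(4)])
D=[plane(t,*T(*k),60)[:2] for k in[(178,88),(446,165),(93,355),(363,438)]]
print('screw ctr',np.mean(D,0),'diag',np.round(D,1).tolist())
print('ptr',plane(t,*T(245,337),72),'cD',plane(t,*T(364,355),63),'cS',plane(t,*T(138,288),63),'bar',plane(t,*T(255,289),107))
```

```text
scr-x-y [457.5 -42.5  63.5] 1.8
scr+x-y [577.6 -83.3  63.5] 2.6
scr-x+y [497.5  77.3  63.1] 1.8
capD [494.5 -44.   65.2] 0.8
bar [523.1   1.  110.6] 2.7
110751.5 ((271.52783203125, 263.0928955078125), (336.8691711425781, 338.2795104980469), 17.02720832824707)
[537.9  -3.4] [[489.7, 92.2], [634.8, 45.5], [585.2, -100.1], [442.1, -51.0]] [np.float64(-17.8), np.float64(-108.8), np.float64(161.0), np.float64(71.6)] [np.float64(152.4), np.float64(153.9), np.float64(151.2), np.float64(150.8)]
22169.0 ((267.5, 260.5), (169.0, 169.0), 0.0)
[538.3  -2.1] [[501.7, 36.4], [577.0, 35.1], [574.8, -40.9], [499.5, -38.9]] [np.float64(-0.9), np.float64(-91.7), np.float64(178.5), np.float64(88.4)] [np.float64(75.4), np.float64(76.1), np.float64(75.3), np.float64(75.3)]
2384.5 ((394.0, 22.5), (45.0, 62.0), 90.0)
[644.  -61.9] [[654.8, -48.1], [653.9, -76.3], [633.3, -75.6], [634.1, -47.5]] [np.float64(-91.7), np.float64(178.2), np.float64(88.3), np.float64(-1.6)] [np.float64(28.2), np.float64(20.7), np.float64(28.1), np.float64(20.7)]
screw ctr [538.4372573   -2.70436862] diag [[618.0, 37.6], [579.2, -83.5], [498.4, 77.7], [458.2, -42.5]]
ptr [504.39552375   8.38792872  72.        ] cD [494.91205128 -44.02029875  63.        ] cS [527.63591009  56.68568028  63.        ] bar [524.54827955   1.17036676 107.        ]
```

The unit axis is at about (538, −3) and its yaw is −18.4°. The double-dose cap lies +62° counter-clockwise from the pointer, matching the expected direction. The triangulated heights agree with the text to about 3 mm. I'll move above the knob.

>>> jog_arm --pt "-28.8 -25.3 0 0" --pt "-28.8 -25.3 0 0" --pt "-28.8 -25.3 0 0" --pt "-28.8 -25.3 0 0" --pt "-28.8 -25.3 0 0" --pt "-28.8 -25.3 0 0" --pt "-28.8 -25.3 0 0" --pt "-28.8 -25.3 0 0" --pt "-28.8 -25.3 0 0" --pt "-28.8 -25.3 0 0" --pt "-28.8 -25.3 0 0" --pt "-28.8 -25.3 0 0" --pt "-28.8 -25.3 0 0" --pt "-28.8 -25.3 0 0" --pt "-28.8 -25.3 0 0" --pt "-28.8 -25.3 0 0" --pt "-28.8 -25.3 0 0" --pt "-28.8 -25.3 0 0" --pt "0 0 0 0.047" --pt "0 0 0 0" --fingers 0.5 --grip_force 20

```text
clock: 2.7
tcp_pos: [538.7, -2.5, 250.2]
orientation: [[-0.948, 0.319, -0.0], [0.319, 0.948, 0.0], [0.0, -0.0, -1.0]]
ft_force: [-0.7, 0.9, 0.2]
width: 42.8
finger_force: 0.0
```

>>> jog_arm --pt "0 0 20 0" --pt "0 0 30 0" --pt "0 0 30 0" --pt "0 0 20 0" --pt "0 0 15 0" --pt "0 0 10 0" --pt "0 0 8 0" --pt "0 0 7 0" --pt "0 0 5 0" --pt "0 0 4 0" --pt "0 0 0 0"

```text
clock: 3.8
tcp_pos: [538.0, -1.5, 101.1]
orientation: [[-0.949, 0.316, -0.0], [0.316, 0.949, -0.0], [0.0, -0.0, -1.0]]
ft_force: [-0.1, 0.1, 0.8]
width: 42.3
finger_force: 0.0
```

Run:
```python
from h import *
s=avg('side',4)
a=s['frame'][140:230,180:290]
cv2.imwrite('pics/cs1.png',cv2.resize(a[:,:,::-1],None,fx=6,fy=6,interpolation=cv2.INTER_CUBIC))
o=telemetry.observe();print(o['tcp_pos'],o['ft_force'],o['moment'])
```

```text
[538.46834577  -1.59746319 101.65258686] [ 1.64327763  0.00906271 -0.16290941] [ 0.03983501 -0.04617452  0.00091921]
```

View pics/cs1.png

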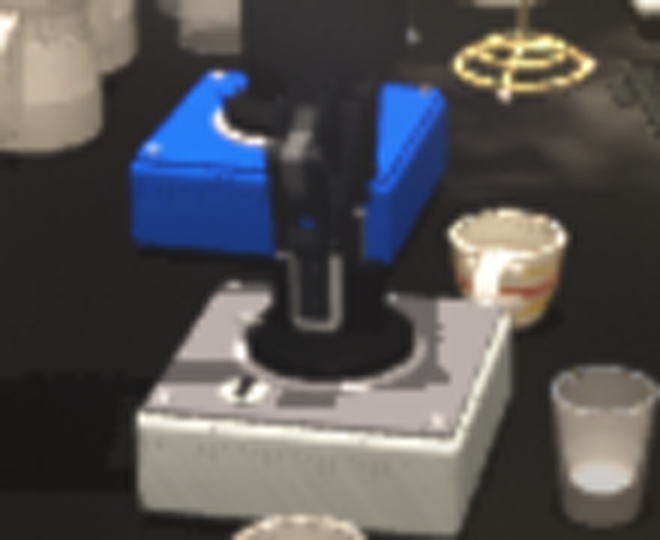

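The crop shows the fingers straddling the wing with the fingertip at about (315,325), clear of the skirt. I'll close here.

>>> jog_arm --pt "0 0 1 0" --pt "0 0 1 0" --pt "0 0 0 0" --pt "0 0 0 0" --pt "0 0 0 0" --pt "0 0 0 0" --pt "0 0 0 0" --fingers 0.0 --grip_force 30

```text
clock: 4.7
tcp_pos: [538.3, -1.5, 99.5]
orientation: [[-0.949, 0.316, 0.0], [0.316, 0.949, -0.0], [-0.0, -0.0, -1.0]]
ft_force: [-0.8, 0.7, 4.9]
width: 14.1
finger_force: 32.4
```

>>> jog_arm --pt "0 0 -1 0" --pt "0 0 -1 0" --pt "0 0 -1 0" --pt "0 0 -1 0" --pt "0 0 -1 0" --pt "0 0 0 0" --pt "0 0 0 0"

```text
clock: 5.4
tcp_pos: [538.3, -1.6, 104.3]
orientation: [[-0.949, 0.316, 0.0], [0.316, 0.949, -0.0], [-0.0, -0.0, -1.0]]
ft_force: [2.6, 0.7, -7.5]
width: 13.6
finger_force: 31.0
```

>>> jog_arm --pt "0 0 -1 0" --pt "0 0 -1 0" --pt "0 0 -1 0" --pt "0 0 -0.7 0" --pt "0 0 0 0" --pt "0 0 0 0"

```text
clock: 6.0
tcp_pos: [538.3, -1.5, 108.0]
orientation: [[-0.949, 0.316, 0.0], [0.316, 0.949, -0.0], [-0.0, -0.0, -1.0]]
ft_force: [3.7, 0.5, -7.9]
width: 13.5
finger_force: 30.9
```

>>> jog_arm --pt "0 0 0 -0.03" --pt "0 0 0 -0.03" --pt "0 0 0 -0.03" --pt "0 0 0 0"

```text
clock: 6.4
tcp_pos: [538.3, -1.5, 108.0]
orientation: [[-0.974, 0.228, 0.0], [0.228, 0.974, -0.0], [-0.0, -0.0, -1.0]]
ft_force: [5.2, -0.6, -6.8]
width: 13.4
finger_force: 30.9
```

Run:
```python
from h import *
o=telemetry.observe();print(o['tcp_pos'],o['ft_force'],o['moment'],o['width'],o['q'])
```

```text
[538.25309724  -1.53497451 108.02482672] [ 5.17055338 -0.62857372 -6.80348015] [-0.01927187 -0.66052719  0.00245775] 13.353096990521498 [-7.51467089e+00  2.54603550e+01  1.02784414e+02 -5.98678695e-03
  5.17481423e+01 -8.43103947e+01]
```

>>> jog_arm --pt "0 0 0 -0.06" --pt "0 0 0 -0.06" --pt "0 0 0 -0.06" --pt "0 0 0 -0.06" --pt "0 0 0 -0.06" --pt "0 0 0 0"

```text
clock: 7.0
tcp_pos: [538.3, -1.5, 108.0]
orientation: [[-0.998, -0.069, 0.0], [-0.069, 0.998, -0.0], [-0.0, -0.0, -1.0]]
ft_force: [4.6, 0.0, -7.4]
width: 13.6
finger_force: 30.9
```

>>> jog_arm --pt "0 0 0 -0.06" --pt "0 0 0 -0.06" --pt "0 0 0 -0.06" --pt "0 0 0 -0.06" --pt "0 0 0 -0.06" --pt "0 0 0 0"

```text
clock: 7.6
tcp_pos: [538.3, -1.5, 108.0]
orientation: [[-0.933, -0.359, 0.0], [-0.359, 0.933, -0.0], [-0.0, -0.0, -1.0]]
ft_force: [3.2, 0.2, -8.1]
width: 13.7
finger_force: 30.8
```

>>> jog_arm --pt "0 0 0 0" --pt "0 0 0 0" --pt "0 0 0.5 0" --pt "0 0 1 0" --pt "0 0 1 0" --pt "0 0 0 0" --fingers 0.185 --grip_force 20

```text
clock: 8.2
tcp_pos: [537.9, -1.5, 105.4]
orientation: [[-0.933, -0.36, -0.001], [-0.36, 0.933, -0.0], [0.0, 0.0, -1.0]]
ft_force: [-0.2, -0.2, 0.1]
width: 16.0
finger_force: 0.0
```

```bash
cat >> h.py <<'E'
def look(k=4):
    o=telemetry.observe();y=np.degrees(np.arctan2(*o['orientation'][1::-1,1]))
    R=o['orientation']
    print('t',o['clock'],'p',o['tcp_pos'].round(2),'knobcmd',round(float(np.degrees(np.arctan2(R[1,1],R[0,1])))-71.6,2),'F',o['ft_force'].round(2),'Mz',o['moment'].round(3),'w',round(o['width'],2),o['finger_force'])
E
python3 - <<'E'
from h import *
look()
s=avg('side',6);a=s['frame'][150:220,190:285]
cv2.imwrite('pics/cs2.png',cv2.resize(a[:,:,::-1],None,fx=8,fy=8,interpolation=cv2.INTER_CUBIC))
E
```

```text
t 8.2 p [537.94  -1.5  105.37] knobcmd 39.49 F [-0.19 -0.21  0.09] Mz [ 0.032  0.05  -0.01 ] w 15.97 0.0
```

View pics/cs2.png

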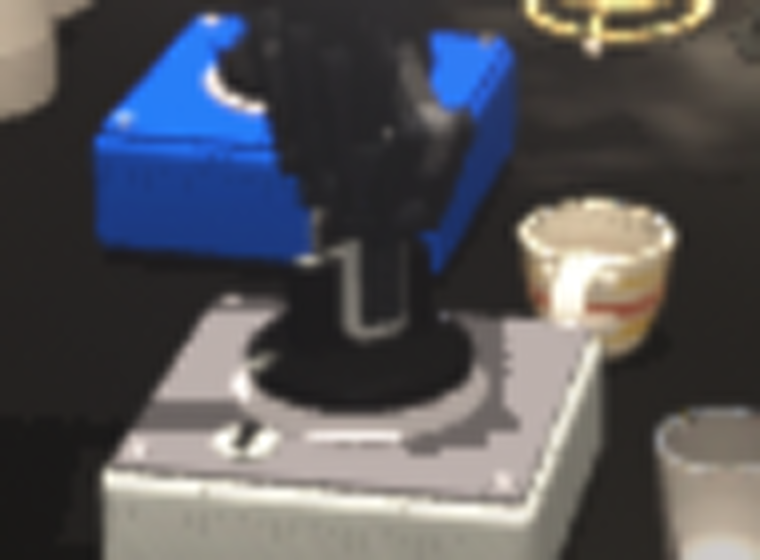

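The knob is standing on its raised land, with a gap visible under the skirt, and the pointer is at (262,362). The grip is loose and no forces show. Now I'll push gently and watch the moment.

>>> jog_arm --pt "0 0 0 -0.03" --pt "0 0 0 -0.03" --pt "0 0 0 -0.02" --pt "0 0 0 -0.02" --pt "0 0 0 -0.02" --pt "0 0 0 -0.02" --pt "0 0 0 0"

```text
clock: 9.2
tcp_pos: [538.2, -1.6, 105.5]
orientation: [[-0.873, -0.487, -0.0], [-0.487, 0.873, -0.0], [0.0, -0.0, -1.0]]
ft_force: [0.1, -0.6, 0.3]
width: 15.6
finger_force: 2.8
```

```bash
python3 -c "
from h import *;look()"
```

```text
t 9.2 p [538.18  -1.62 105.48] knobcmd 47.57 F [ 0.07 -0.57  0.27] Mz [-0.144  0.02  -0.076] w 15.58 2.8396865859394893
```

>>> jog_arm --pt "0 0 0 -0.017" --pt "0 0 0 -0.017" --pt "0 0 0 -0.017" --pt "0 0 0 -0.017" --pt "0 0 0 0"

```text
clock: 9.7
tcp_pos: [538.1, -1.6, 105.5]
orientation: [[-0.838, -0.545, -0.0], [-0.545, 0.838, -0.0], [0.0, -0.0, -1.0]]
ft_force: [-0.9, -2.3, -1.6]
width: 15.5
finger_force: 2.7
```

```bash
python3 -c "
from h import *;look()"
```

```text
t 9.7 p [538.15  -1.6  105.49] knobcmd 51.46 F [-0.88 -2.33 -1.56] Mz [-0.226 -0.006 -0.142] w 15.51 2.681219277146738
```

>>> jog_arm --pt "0 0 0 -0.017" --pt "0 0 0 -0.017" --pt "0 0 0 -0.017" --pt "0 0 0 0"

```text
clock: 10.1
tcp_pos: [538.1, -1.6, 105.5]
orientation: [[-0.809, -0.588, -0.0], [-0.588, 0.809, -0.0], [0.0, -0.0, -1.0]]
ft_force: [-0.2, -2.3, -1.1]
width: 16.3
finger_force: 2.4
```

```bash
python3 -c "
from h import *;look()"
```

```text
t 10.1 p [538.1   -1.57 105.47] knobcmd 54.38 F [-0.16 -2.29 -1.13] Mz [-0.347  0.021 -0.068] w 16.31 2.4245617567794397
```

>>> jog_arm --pt "0 0 0 -0.017" --pt "0 0 0 -0.017" --pt "0 0 0 -0.017" --pt "0 0 0 0"

```text
clock: 10.5
tcp_pos: [538.2, -1.6, 105.5]
orientation: [[-0.778, -0.628, -0.0], [-0.628, 0.778, -0.0], [0.0, -0.0, -1.0]]
ft_force: [-0.3, -2.1, -0.7]
width: 15.4
finger_force: 2.8
```

```bash
python3 -c "
from h import *;look()"
```

```text
t 10.5 p [538.18  -1.58 105.51] knobcmd 57.3 F [-0.31 -2.06 -0.74] Mz [-0.346  0.029 -0.161] w 15.37 2.763436397071928
```

>>> jog_arm --pt "0 0 0 -0.017" --pt "0 0 0 -0.017" --pt "0 0 0 -0.017" --pt "0 0 0 0"

```text
clock: 10.9
tcp_pos: [538.1, -1.6, 105.5]
orientation: [[-0.745, -0.667, -0.0], [-0.667, 0.745, -0.0], [0.0, -0.0, -1.0]]
ft_force: [-0.3, -3.2, -1.8]
width: 15.8
finger_force: 2.9
```

```bash
python3 -c "
from h import *;look()"
```

```text
t 10.9 p [538.13  -1.56 105.5 ] knobcmd 60.23 F [-0.3 -3.2 -1.8] Mz [-0.411  0.055 -0.081] w 15.8 2.9158600873779505
```

>>> jog_arm --pt "0 0 0 -0.017" --pt "0 0 0 -0.017" --pt "0 0 0 -0.017" --pt "0 0 0 0"

```text
clock: 11.3
tcp_pos: [538.2, -1.6, 105.5]
orientation: [[-0.71, -0.704, -0.0], [-0.704, 0.71, -0.0], [0.0, -0.0, -1.0]]
ft_force: [-0.7, -2.4, -0.8]
width: 15.8
finger_force: 2.6
```

```bash
python3 -c "
from h import *;look()"
```

```text
t 11.3 p [538.17  -1.57 105.51] knobcmd 63.15 F [-0.71 -2.41 -0.83] Mz [-0.456  0.047 -0.128] w 15.76 2.621088260784745
```

>>> jog_arm --pt "0 0 0 -0.017" --pt "0 0 0 -0.017" --pt "0 0 0 -0.017" --pt "0 0 0 0"

```text
clock: 11.7
tcp_pos: [538.2, -1.6, 105.5]
orientation: [[-0.673, -0.739, -0.0], [-0.739, 0.673, -0.0], [0.0, -0.0, -1.0]]
ft_force: [-1.0, -3.3, -2.0]
width: 15.6
finger_force: 2.6
```

```bash
python3 -c "
from h import *;look()
s=avg('side',6);a=s['frame'][150:220,190:285]
cv2.imwrite('pics/cs3.png',cv2.resize(a[:,:,::-1],None,fx=8,fy=8,interpolation=cv2.INTER_CUBIC))"
```

```text
t 11.7 p [538.17  -1.56 105.49] knobcmd 66.07 F [-0.96 -3.26 -1.97] Mz [-0.494  0.011 -0.113] w 15.58 2.644703000842128
```

View pics/cs3.png

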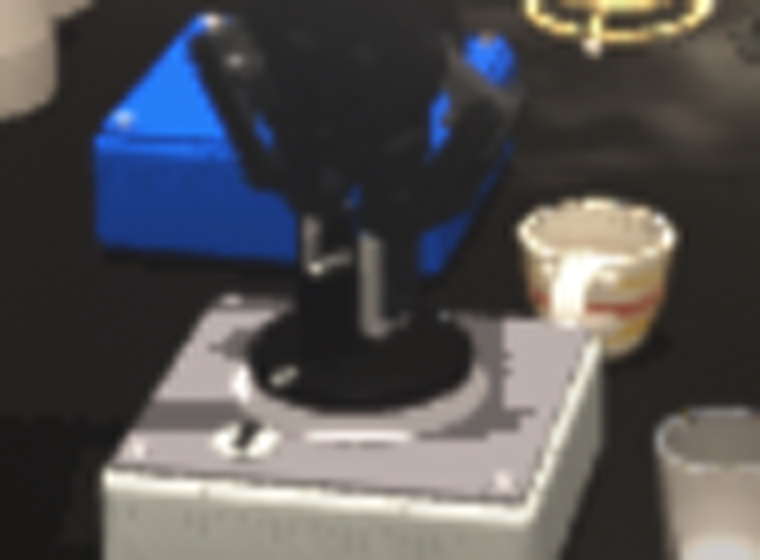

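The knob is turning along and is still raised, with the pointer now at (284,376). I'll continue.

>>> jog_arm --pt "0 0 0 -0.017" --pt "0 0 0 -0.017" --pt "0 0 0 -0.017" --pt "0 0 0 0"

```text
clock: 12.4
tcp_pos: [538.1, -1.5, 105.5]
orientation: [[-0.635, -0.773, -0.0], [-0.773, 0.635, -0.0], [0.0, -0.0, -1.0]]
ft_force: [-1.0, -4.2, -2.1]
width: 16.0
finger_force: 2.1
```

```bash
python3 -c "
from h import *;look()"
```

```text
t 12.4 p [538.15  -1.53 105.48] knobcmd 69.0 F [-1.04 -4.24 -2.13] Mz [-0.516  0.084 -0.021] w 16.03 2.134902551479172
```

>>> jog_arm --pt "0.4 -0.3 0 0" --pt "0.4 -0.3 0 0" --pt "0 0 0 0"

```text
clock: 12.7
tcp_pos: [538.2, -1.9, 105.6]
orientation: [[-0.636, -0.772, 0.0], [-0.772, 0.636, 0.001], [-0.001, 0.001, -1.0]]
ft_force: [1.0, 1.5, -1.7]
width: 15.6
finger_force: 1.7
```

```bash
python3 -c "
from h import *;look()"
```

```text
t 12.7 p [538.21  -1.88 105.56] knobcmd 68.92 F [ 1.04  1.52 -1.7 ] Mz [ 0.385 -0.006 -0.016] w 15.58 1.7389300763898063
```

>>> jog_arm --pt "0 0 0 -0.017" --pt "0 0 0 -0.017" --pt "0 0 0 0"

```text
clock: 13.0
tcp_pos: [538.2, -2.1, 105.5]
orientation: [[-0.608, -0.794, 0.0], [-0.794, 0.608, 0.001], [-0.001, 0.0, -1.0]]
ft_force: [0.1, 4.7, -1.4]
width: 15.8
finger_force: 2.2
```

```bash
python3 -c "
from h import *;look()"
```

```text
t 13.0 p [538.15  -2.06 105.52] knobcmd 70.93 F [ 0.1   4.68 -1.37] Mz [ 0.661 -0.1   -0.06 ] w 15.75 2.1884348831372336
```

>>> jog_arm --pt "-0.3 0.25 0 -0.017" --pt "0 0 0 -0.017" --pt "0 0 0 0"

```text
clock: 13.3
tcp_pos: [538.1, -2.1, 105.4]
orientation: [[-0.581, -0.814, -0.0], [-0.814, 0.581, -0.0], [0.0, 0.0, -1.0]]
ft_force: [0.3, 3.1, -2.0]
width: 15.6
finger_force: 2.2
```

```bash
python3 -c "
from h import *;look()"
```

```text
t 13.3 p [538.08  -2.09 105.45] knobcmd 72.89 F [ 0.29  3.09 -2.01] Mz [ 0.507 -0.055 -0.144] w 15.62 2.2368977655423805
```

>>> jog_arm --pt "0 0 0 -0.017" --pt "0 0 0 -0.017" --pt "0 0 0 -0.017" --pt "0 0 0 0"

```text
clock: 13.7
tcp_pos: [538.0, -2.5, 105.6]
orientation: [[-0.538, -0.843, -0.0], [-0.843, 0.538, -0.001], [0.001, -0.0, -1.0]]
ft_force: [-0.7, 0.2, -1.1]
width: 15.7
finger_force: 0.4
```

```bash
python3 -c "
from h import *;look()"
```

```text
t 13.7 p [537.98  -2.54 105.58] knobcmd 75.82 F [-0.66  0.19 -1.06] Mz [-0.025  0.058  0.011] w 15.71 0.3736076734639937
```

```bash
python3 -c "
from h import *;look()
s=avg('side',6);a=s['frame'][150:220,190:285]
A=cv2.resize(a[:,:,::-1],None,fx=8,fy=8,interpolation=cv2.INTER_CUBIC);cv2.imwrite('pics/cs4.png',A)
for n in('cs2','cs3','cs4'):
  g=cv2.imread(f'pics/{n}.png',0);print(n,[int(v) for v in g[380:450:4,340:380].mean(1)])"
```

```text
t 13.7 p [537.98  -2.54 105.58] knobcmd 75.82 F [-0.66  0.19 -1.06] Mz [-0.025  0.058  0.011] w 15.71 0.3736076734639937
cs2 [33, 33, 34, 34, 34, 29, 34, 45, 75, 117, 157, 169, 184, 223, 236, 197, 158, 161]
cs3 [32, 33, 33, 34, 34, 29, 33, 44, 75, 117, 157, 169, 184, 223, 236, 197, 157, 160]
cs4 [31, 31, 32, 32, 33, 33, 33, 34, 33, 27, 35, 56, 103, 172, 213, 185, 150, 158]
```

The skirt edge dropped about 1.75 px and the push force vanished, so the knob fell into the notch at roughly 70°. I'll open the fingers and retreat straight up.

>>> jog_arm --pt "0 0 0 0" --pt "0 0 0 0" --pt "0 0 0 0" --pt "0 0 0 0" --pt "0 0 -10 0" --pt "0 0 -20 0" --pt "0 0 -30 0" --pt "0 0 -40 0" --pt "0 0 -40 0" --pt "0 0 -40 0" --pt "0 0 0 0" --pt "0 0 0 0" --fingers 0.5

```text
clock: 15.2
tcp_pos: [538.7, -2.2, 287.3]
orientation: [[-0.539, -0.842, 0.003], [-0.842, 0.539, -0.001], [-0.001, -0.003, -1.0]]
ft_force: [-0.6, 0.8, -1.0]
width: 43.0
finger_force: 0.0
```

```bash
python3 -c "
from h import *;import pickle;look()
t0,s0=pickle.load(open('f1.pkl','rb'))
s=avg('side',6);c=lambda f:cv2.resize(f['frame'][150:220,190:285][:,:,::-1],None,fx=8,fy=8,interpolation=cv2.INTER_CUBIC)
A=c(s);cv2.imwrite('pics/cs5.png',A)
for B in(c(s0),A):
  g=cv2.cvtColor(B,cv2.COLOR_BGR2GRAY);print([int(v) for v in g[380:450:4,340:380].mean(1)])"
```

```text
t 15.2 p [538.7   -2.2  287.26] knobcmd 75.77 F [-0.59  0.79 -0.96] Mz [-0.067  0.002  0.002] w 43.01 0.0
[46, 46, 46, 47, 48, 49, 49, 46, 41, 32, 40, 63, 116, 193, 237, 202, 158, 161]
[33, 33, 36, 41, 46, 48, 47, 45, 41, 31, 39, 63, 116, 194, 237, 202, 158, 161]
```

View pics/cs5.png

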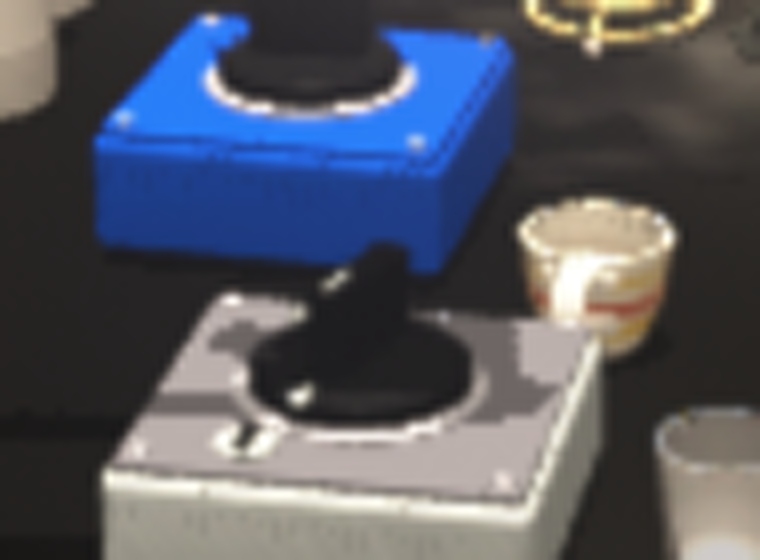

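The skirt edge profile now matches the originally seated one exactly. The pointer at (300,397) sits just beyond the two-dome cap at (245,440), so the knob is fully home, and nothing else has moved. I'll hand it in.

```bash
python3 -c "
from station import order;print(order.job_done())"
```

```text
the job is handed in; nothing more can be done
None
```

The knob was pulled up, turned to the two-dome cap and dropped fully home in its notch, about 8° beyond the cap; the job was handed in at about 15 s, gripper clear and the cup, dosing cup and glass untouched.

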